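# Draw the plug out of a pipe socket with a pull hook

### The arm

A 6-joint arm with a two-finger parallel gripper is mounted at the origin on the work surface. World frame = base frame: x ahead of the robot, y to its left, z up, the work surface at z = 0. Lengths are in m, angles in degrees, forces in N, time in s.
With the tool pointing down it reaches from about 0.25 to 0.725 m from the base axis. Payload 9.7 kg.
Tool frame: the origin (TCP) lies midway between the tips of the shut fingers; the grasp point (between the pads) lies 19 mm behind it (grip_point_offset is the distance from the TCP to the grasp point, in m); y points along the fingers, z is the direction in which the jaws open and shut, and the axes are right-handed (so a half turn about y gives the same grasp; the last joint's range is limited). The gripper opens to 85 mm and grips with 20 to 120 N. Pads are 22 mm wide; open, the fingers measure 114 mm over their backs; the gripper's body (76 mm by 85 mm) begins 54 mm behind the grasp point. The pads swing forward as they close: fully open they stand 13 mm farther back than shut.
Start: joints at [77.177, 4.979, 10.078, 95.1, 0, 90], TCP at [0.122, 0.536, 0.231] pointing down, gripper open.
Joint ranges: [-179.16, 179.16], [-48.56, 103.87], [-65.8, 70.77], [-126.05, 130.52], [-82.76, 87.17], [-180, 180]. Speed limits (degrees/s): [127.2, 127.2, 147.25, 180, 180, 180].

### API

Orientations are given as [roll, pitch, yaw] about the fixed x, y, z axes, in that order (R = Rz(yaw) Ry(pitch) Rx(roll)).
In Python, from workcell import get_obs, camera, job_done, grip_point_offset gives the robot as it stands.
- The arm moves only by the tool move_arm, never from a script. Its argument "deltas" is a list that holds one entry, the list of rows, each a list of 4 numbers: the shift along the tool's x, y, z in m, then the turn about the tool's y in degrees. A call has 1 to 5 rows; each row is the pose to reach, as a shift and turn from the pose commanded when the call began, along the tool's axes at that moment; what a row does not reach only later rows make up. A row lasts 1/10 s, in which the tool goes at most 50 mm and 8.59 degrees, less where a joint would pass 70% of its speed; a pose out of reach is approached as far as the arm can. A call with a gripper value outside its range is refused whole. "claw" is the finger opening in m, from 0 to 0.0854, set as the call begins (left out, the last holds). The fingers move at their own pace and stop on an object; "newtons" is the grip in N (left out, the last holds). Time passes only in rows, so rows that repeat a pose let the fingers close. It gives the time, the measured TCP pose, the force and the opening at its end, in the units of the state.
- get_obs(): the state, without advancing time (a new reading comes with each control period).
- camera(name): name is "side" or "top" or "wrist"; returns a dict with "color" (400x640x3 uint8, blue, green, red), "range_z" (400x640 float32, m along the optical axis (not along the pixel's ray), 0 where there is no reading), "fx", "fy", "cx", "cy" (pixels), "T" (4x4, takes a point from camera to world coordinates). Camera axes: x right, y down, z forward; pixel columns grow to the right and rows downward; lengths in m; the calibration is good to about 2 mm. A picture is of the moment at which its call begins.
- job_done(): hands the job in, once; it reports no verdict.
The state is a dict: "time": time; "q": joint angles; "qd": joint speeds; "joint_efforts": joint torques, N m; "ee_pos": TCP position; "tcp_rot": TCP orientation; "wrist_force": force on the tool from outside, world axes, zero at the start; "torque": the same for the moment, N m; "opening": finger opening in m.
Only numpy, scipy, OpenCV 4.12 (cv2) and the standard library are available. Lean on these libraries where they do the work, as an engineer would, in place of code of your own. Each camera call takes 0.05 s, during which the arm holds its last target. There are 200 camera calls.

### The job

Take the orange-handled pull hook out of its green rack, reach down the bore of the upright pipe, feel for the loose yellow wire bail and draw the blue plug out by it, touching the plug with nothing but the hook; use a light touch, stop as soon as you feel the bail or anything else in the way, and never force the hook sideways or down. Set the plug down gently, upright, in the empty compartment of the yellow bin, unhook it, and hang the hook back in its rack. Leave the other stock where it is.

Things in the scene. Friction and masses are not known exactly. Their poses are not given: they have to be found in the camera images.
- pipe: Upright steel pipe socket on a blue base plate 150 x 110 x 12 mm, fixed. Origin: centre of the plate's underside, on the bore axis, z up. Pipe 76 mm outside, bore 64 mm; bore floor = plate top. Three sprung steel balls in the wall 28 mm above the origin (brass caps outside) grip the plug: drawing it takes about 4 to 10 N (varies) for its first 16 mm, then only its weight.
- bore_mouth (a point): Centre of the pipe's open top, level with the rim, 115 mm above the pipe's origin.
- plug: Blue plastic plug, a disc 59 mm in diameter and 24 mm high, about 0.14 kg, on the bore floor at first. Origin: centre of its underside, z up. On its top a small dark bracket is clamped in slots that run along y, anywhere up to 7 mm either side of the centre (where is not reported); it holds under 20 N. A yellow wire bail is hinged on it about an axis along x, between 6 mm high lugs at x = +-20 mm.
- bail_hinge (a point): Middle of the bail's hinge line if the bracket were at mid slot, 3 mm above the plug's top; axes as the plug's. U-shaped bail of 4 mm wire, crossbar 30 mm long along x, 24 mm from the hinge. Swings easily 0.62 rad either way; leans to +y or -y (not reported: look or feel), often onto its stop: crossbar then 14 mm aside of the bracket, 19.5 mm above the hinge. Hook it from the other side.
- hook: Pull hook, 0.16 kg, loose, hanging in the rack at the start. Origin on the handle's axis at the underside of the steel collar (48 mm across, 5 mm thick), z up along the handle. Below the collar a 26 mm conical boss 10 mm long; above it the orange square handle, 22 x 22 mm, z = 5 to 65 mm; grip at z = 40 mm or so. A white stripe marks its +y side.
- hook_foot (a point): Middle of the hook's foot, on its centreline, 92.5 mm below the hook's origin; axes as the hook's. Wire 5 mm thick: vertical shaft at y = -5.5 mm, foot along y to +5.5 mm, then a tip turned up, its top at z = +9.5 mm. The 6 mm throat between shaft and tip opens upward, centred on the handle's axis.
- rack: Green hook rack, fixed: a plate 90 x 90 x 10 mm on four thin posts, its top 105 mm above the origin, with a vertical hole of 34 mm through the centre of the plate; a base 8 mm thick at the bottom. Origin at the centre of the underside, z up. The hook hangs in the hole with its collar lying on the plate: hook origin 105 mm above the rack's origin, any yaw will do.
- bin: Yellow open bin, fixed, 150 (x) x 240 (y) x 65 mm, walls 4 mm, floor 4 mm; a divider in the middle parts it into two compartments. Origin at the centre of its underside, z up. The compartment on its +y side holds two steel couplings.
- empty_half (a point): Centre of the floor of the bin's empty compartment (the -y side), inside 142 x 116 mm, walls 61 mm above it. Axes as the bin's.
- coupling_a: Steel coupling, a tube 42 mm in diameter, 36 mm high, in the bin's other compartment; leave it. Origin at the centre of its underside.
- coupling_b: Another such coupling beside it; leave it.
- flange: Loose steel flange ring, 110 mm across, 16 mm high, on the bench beyond the pipe; leave it.
- reducer: Loose dark steel pipe reducer, 60 mm across the foot, 60 mm high, on the bench; leave it.
- carton: Small cardboard carton, 60 x 50 x 45 mm, on the bench on the robot's side of the pipe; leave it.
- cap_disc: Brass cap, 60 mm in diameter, 22 mm high, on the bench on the robot's side of the pipe; leave it.
Things that resemble listed ones, but are neither listed nor needed, are in the scene too. There is more than one size of the rack; the job needs the smaller. Leave any red look-alike of the hook alone.

How it is judged (in metres and radians):
On the way, in this order (a step that is already met when the one before it is completed fails the run):
1. the hook's foot is down inside the bore (horizontal distance between hook and pipe below 0.03 m and z of hook in the frame of pipe below 0.165 m), for 0.1 s.
2. the plug hangs on the hook, clear of the pipe's rim (z of plug in the frame of pipe above 0.116 m and contact force between hook and plug above 0.4 N), for 0.1 s.
3. the plug stands in the empty compartment, unhooked (z of plug in the frame of empty_half below 0.006 m and horizontal distance between plug and empty_half below 0.06 m and contact force between hook and plug below 0.05 N), for 0.2 s.
At the end, for the whole second after the job is handed in: Plug upright (0.15 rad) and at rest on the floor of the empty compartment (6 mm in height), centre within 60 mm of its centre; hook at rest in the rack, upright (0.12 rad), within 9 mm of the hole axis and 6 mm of its seated height (z of plug in the frame of empty_half between -0.005 and 0.006 m and horizontal distance between plug and empty_half below 0.06 m and angle between plug's own z axis and vertical below 0.15 rad and linear speed of each of plug, hook below 0.02 m/s and horizontal distance between hook and rack below 0.009 m and z of hook in the frame of rack between 0.1 and 0.111 m and angle between hook's own z axis and vertical below 0.12 rad); the robot touches nothing.
It fails at once if the hook was forced against the plug or its bail (over 20 N, or over 5 N sideways while low over the plug) (contact force between hook and plug above 20 N or (contact force between hook and plug above 5 N and z of hook_foot in the frame of plug between 0.0285 and 0.038 m)).
It fails at once if the hook was forced against the pipe (over 15 N) (contact force between hook and pipe above 15 N).
It fails at once if the robot touched the plug other than with the hook (contact force between the arm and plug above 0.5 N).
It fails at once if the plug was set down hard (over 15 N) (contact force between plug and bin above 15 N).
It fails at once if other stock was moved (over 20 mm) (distance of any of coupling_a, coupling_b, flange, reducer, carton, cap_disc from where it was at the start of the episode above 0.02 m).
It also fails if it takes over 69 s, if anything falls off the work surface, if the arm or the gripper's body presses on something with over 40 N, if the wrist force passes 120 N, or if a joint passes its speed limit or range.

## Working session

There is one attempt and no reset: what is moved stays moved. The work goes in short steps, Python scripts to look and compute and a tool call to move; the robot and the scene stay as the last step left them, time stands still between calls to the robot, and variables do not carry over. Pictures are saved under pics/ and viewed, about 8 in all and at most 12, crops included, and the job is handed in when it is done.

Besides the shell and the picture viewer there is one more tool, called after ">>>" by a JSON object that holds its "api" and its "payload", one argument or row to a line. move_arm: Moves the arm, as the interface text tells. Its arguments: {"type":"object","properties":{"deltas":{"type":"array"},"claw":{"type":"number"},"newtons":{"type":"number"}},"required":["deltas"]}

```bash
mkdir -p pics; ls; cat > h.py <<'E'
import numpy as np, cv2
from workcell import get_obs, camera, job_done, grip_point_offset
def cloud(c):
    z=c["range_z"]; v,u=np.indices(z.shape)
    P=np.stack([(u-c["cx"])/c["fx"]*z,(v-c["cy"])/c["fy"]*z,z],-1)
    W=P@c["T"][:3,:3].T+c["T"][:3,3]; W[z<=0]=np.nan
    return W
def ray(c,u,v,h):
    d=c["T"][:3,:3]@np.array([(u-c["cx"])/c["fx"],(v-c["cy"])/c["fy"],1]); o=c["T"][:3,3]
    return o+d*(h-o[2])/d[2]
E
python3 - <<'E'
from h import *
o=get_obs(); print(o, grip_point_offset)
for n in("top","side"):
    c=camera(n); cv2.imwrite(f"pics/{n}0.png",c["color"]); np.savez(f"{n}0.npz",**c)
    print(n,c["fx"],c["fy"],c["cx"],c["cy"],np.round(c["T"],3).tolist())
E
```

```text
pics
{'time': 0.0, 'q': array([7.71787703e+01, 5.00937293e+00, 1.00345323e+01, 9.50981657e+01,
       3.11730493e-04, 8.99999872e+01]), 'qd': array([ 0.03871227, -0.05102344, -0.1303887 ,  0.01304036,  0.04013713,
       -0.02913908]), 'joint_efforts': array([ 1.48554358e-03, -5.20400798e+01,  4.64785874e+01,  1.69294380e-02,
        7.93887375e-05, -5.71027982e-06]), 'ee_pos': array([0.12199992, 0.53607217, 0.23060033]), 'tcp_rot': array([-9.00730062e+01,  3.11746513e-04, -1.28212173e+01]), 'wrist_force': array([-0.16839893,  0.8497774 , -0.54728069]), 'torque': array([-0.02198638, -0.01676064, -0.00189592]), 'opening': 0.08562790432262067} 0.0187
top 458.0573792919221 458.0573792919221 317.3926823224404 201.46202626426316 [[-0.028, -0.999, 0.039, 0.446], [-1.0, 0.028, 0.003, 0.013], [-0.004, -0.039, -0.999, 1.421], [0.0, 0.0, 0.0, 1.0]]
side 459.67098881404723 459.67098881404723 315.1238493359785 203.30514140449145 [[0.78, -0.494, 0.384, 0.04], [-0.625, -0.611, 0.485, -0.597], [-0.005, -0.619, -0.786, 1.069], [0.0, 0.0, 0.0, 1.0]]
```

View pics/top0.png

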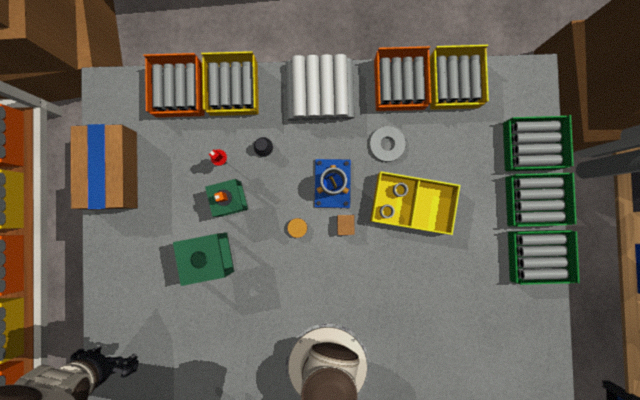

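View pics/side0.png

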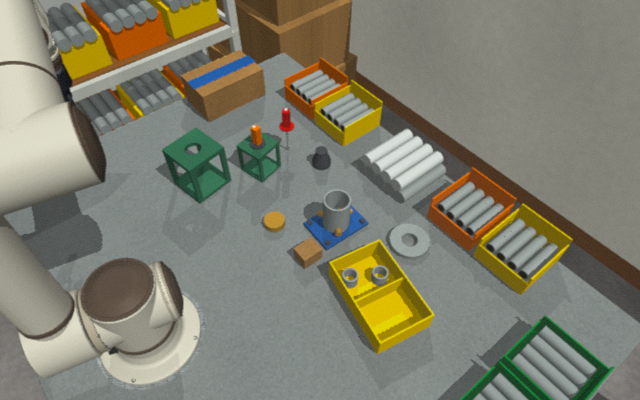

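Top view: the orange hook stands in the small green rack at (222,197). Possible mix-ups are the red hook (218,157), the large empty rack (200,260) and the brass cap (297,228). The pipe is at (333,180) and the bin at (416,203), with its empty half on the right. I choose (222,197) because it is orange and sits in the smaller rack. Next I measure and check a crop.

```bash
python3 - <<'E'
from h import *
t=dict(np.load("top0.npz")); s=dict(np.load("side0.npz"))
for n,c in(("top",t),("side",s)):
    W=cloud(c); im=c["color"]; hsv=cv2.cvtColor(im,cv2.COLOR_BGR2HSV)
    def reg(name,m,box):
        k=m&np.isfinite(W[...,2])&(W[...,0]>box[0])&(W[...,0]<box[1])&(W[...,1]>box[2])&(W[...,1]<box[3])&(W[...,2]>box[4])&(W[...,2]<box[5])
        p=W[k]
        if len(p)<6: print(n,name,len(p)); return
        r=cv2.minAreaRect(p[:,:2].astype(np.float32))
        print(n,name,len(p),"mean",p.mean(0).round(4),"min",p.min(0).round(3),"max",p.max(0).round(3),"rect",np.round(r[0],4),np.round(r[1],4),round(r[2],1))
    H,S,V=hsv[...,0],hsv[...,1],hsv[...,2]; al=H>=0
    reg("orange",(H>5)&(H<16)&(S>180),(.3,.65,.2,.5,.12,.3))
    reg("rackplate",(H>50)&(H<95)&(S>80),(.3,.6,.15,.4,.09,.12))
    reg("pipe rim",al,(.4,.6,-.12,.05,.10,.14))
    reg("plate",(H>95)&(H<130)&(S>120),(.35,.65,-.15,.1,.005,.02))
    reg("binrim",(H>18)&(H<35)&(S>120),(.3,.65,-.45,-.08,.055,.075))
    reg("yellow/in pipe",(H>18)&(H<35)&(S>100),(.44,.54,-.08,.03,.0,.1))
    reg("blue in pipe",(H>95)&(H<130)&(S>100),(.44,.56,-.08,.03,.03,.06))
im=t["color"]; a=cv2.resize(im[175:225,195:255],None,fx=6,fy=6,interpolation=2); b=cv2.resize(im[155:205,308:358],None,fx=6,fy=6,interpolation=2)
sd=cv2.resize(s["color"][115:185,230:330],None,fx=4,fy=4,interpolation=2); sp=cv2.resize(s["color"][175:245,300:380],None,fx=4,fy=4,interpolation=2)
def pad(x,w=680,h=300): o=np.zeros((h,w,3),np.uint8); o[:min(h,x.shape[0]),:min(w,x.shape[1])]=x[:h,:w]; return o
cv2.imwrite("pics/crop1.png",np.vstack([np.hstack([pad(a,400),pad(b,330)]),np.hstack([pad(sd,400),pad(sp,330)])]))
E
```

```text
top orange 76 mean [0.5161 0.2812 0.1597] min [0.504 0.274 0.121] max [0.528 0.296 0.175] rect [0.5166 0.2852] [0.0215 0.0212] 15.0
top rackplate 773 mean [0.512  0.2846 0.1039] min [0.301 0.233 0.09 ] max [0.569 0.337 0.118] rect [0.4352 0.2677] [0.2553 0.0912] 13.1
top pipe rim 174 mean [ 0.5574 -0.0313  0.1126] min [ 0.519 -0.067  0.1  ] max [0.594 0.005 0.125] rect [ 0.5569 -0.0313] [0.0716 0.0751] 88.4
top plate 939 mean [ 0.5542 -0.0293  0.0111] min [ 0.481 -0.088  0.005] max [0.633 0.024 0.02 ] rect [ 0.5567 -0.0316] [0.1084 0.1492] 88.4
top binrim 473 mean [ 0.4877 -0.2817  0.0627] min [ 0.391 -0.406  0.055] max [ 0.581 -0.143  0.071] rect [ 0.487  -0.2756] [0.2421 0.1502] 78.7
top yellow/in pipe 2
top blue in pipe 121 mean [ 0.547  -0.0314  0.0354] min [ 0.52 -0.06  0.03] max [ 0.56  -0.002  0.048] rect [ 0.5396 -0.0317] [0.0399 0.0578] 2.6
side orange 125 mean [0.5156 0.2773 0.1475] min [0.507 0.267 0.12 ] max [0.531 0.291 0.173] rect [0.5176 0.2782] [0.0229 0.0241] 79.7
side rackplate 564 mean [0.4949 0.2737 0.1034] min [0.3   0.228 0.09 ] max [0.57  0.327 0.12 ] rect [0.4371 0.2645] [0.2617 0.0957] 12.9
side pipe rim 298 mean [ 0.5581 -0.0357  0.1101] min [ 0.521 -0.072  0.1  ] max [0.598 0.005 0.119] rect [ 0.5602 -0.0346] [0.078  0.0745] 34.5
side plate 823 mean [ 0.5422 -0.0489  0.0108] min [ 0.482 -0.091  0.005] max [0.634 0.024 0.019] rect [ 0.5582 -0.0341] [0.1135 0.1491] 87.3
side binrim 913 mean [ 0.4893 -0.2837  0.0618] min [ 0.394 -0.41   0.055] max [ 0.586 -0.147  0.069] rect [ 0.4909 -0.2768] [0.2444 0.1527] 79.0
side yellow/in pipe 45 mean [ 0.5338 -0.0461  0.0337] min [ 0.524 -0.08   0.026] max [0.54  0.011 0.039] rect [ 0.5344 -0.0342] [0.0902 0.015 ] 86.2
side blue in pipe 0
```

View pics/crop1.png

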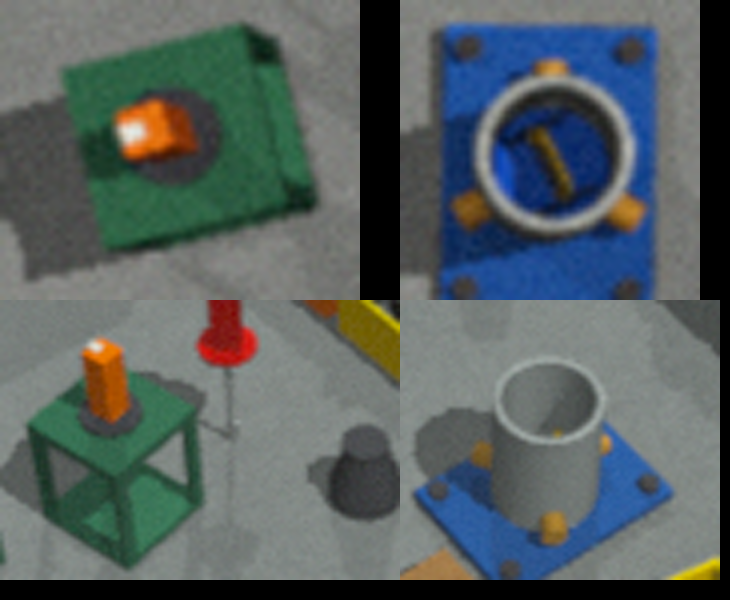

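The crop confirms the orange-handled hook with the white stripe toward world +y (yaw about 15°), in the small rack. The yellow crossbar shows in the bore, running roughly along x at a yaw of about 25°. I move above the hook.

>>> {"api": "move_arm", "payload": {
  "deltas": [
    [[0.05,-0.03,-0.018,0],[0.1,-0.07,-0.036,0],[0.147,-0.07,-0.053,0],[0.194,-0.07,-0.07,0],[0.22,-0.07,-0.08,0]]
  ],
  "claw": 0.085
}}

```text
time: 0.6
ee_pos: [0.319, 0.4091, 0.3017]
tcp_rot: [-90.0, -0.0, -12.8]
wrist_force: [-0.7, 1.4, -0.4]
opening: 0.085
```

>>> {"api": "move_arm", "payload": {
  "deltas": [
    [[0.045,0,-0.016,-5.6],[0.09,0,-0.033,-11],[0.135,0,-0.05,-17],[0.18,0,-0.066,-23],[0.22,0,-0.08,-27.8]]
  ]
}}

```text
time: 1.1
ee_pos: [0.5161, 0.2817, 0.3008]
tcp_rot: [-90.0, 0.0, 15.2]
wrist_force: [0.1, 1.0, 0.7]
opening: 0.085
```

```bash
python3 - <<'E'
from h import *
c=camera("wrist"); o=get_obs(); print(o["time"],o["ee_pos"],o["tcp_rot"],o["q"].round(1),o["wrist_force"])
print(np.round(c["T"],3).tolist(),c["fx"],c["cx"],c["cy"]); np.savez("w1.npz",**c); cv2.imwrite("pics/w1.png",c["color"])
E
```

```text
1.15 [0.52002449 0.27877314 0.29939016] [-9.01304117e+01  3.55480887e-02  1.53106555e+01] [ 2.83e+01  1.31e+01  2.70e+01  1.04e+02 -1.00e-01  1.29e+01] [ 1.45736183 -3.03371497 -2.2626398 ]
[[-0.262, 0.924, 0.277, 0.445], [0.965, 0.252, 0.073, 0.263], [-0.002, 0.286, -0.958, 0.444], [0.0, 0.0, 0.0, 1.0]] 290.64029883005054 319.45673291982325 197.22040147574083
```

View pics/w1.png

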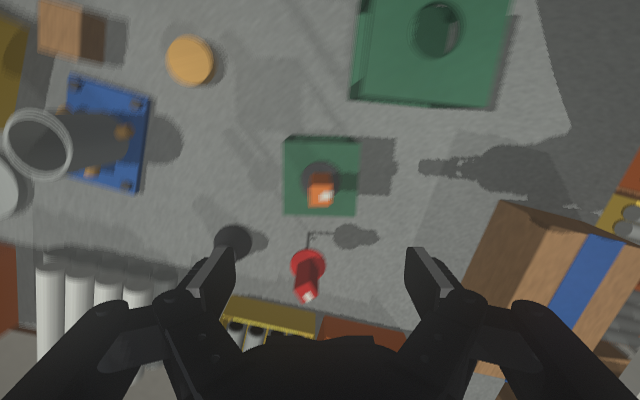

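The wrist view shows the orange handle at (320,190) between the fingers, its stripe at the right (+tool z). The red look-alike is at (305,275), farther out in x. I measure from the settled pose.

```bash
python3 - <<'E'
from h import *
c=camera("wrist"); o=get_obs(); print(o["time"],o["ee_pos"],o["tcp_rot"])
W=cloud(c); hsv=cv2.cvtColor(c["color"],cv2.COLOR_BGR2HSV); H,S,V=cv2.split(hsv)
np.savez("w2.npz",**c)
def rep(n,k):
    p=W[k]; 
    if len(p)<5: print(n,len(p)); return
    r=cv2.minAreaRect(p[:,:2].astype(np.float32)); v,u=np.nonzero(k)
    print(n,len(p),p.mean(0).round(4),"z",p[:,2].min().round(3),p[:,2].max().round(3),np.round(r[0],4),np.round(r[1],4),round(r[2],1),"px",u.mean().round(1),v.mean().round(1))
v,u=np.indices(H.shape); near=(abs(u-320)<35)&(abs(v-185)<40)
org=(H>3)&(H<17)&(S>170)
rep("orange all",org&near)
rep("handle top",near&(W[...,2]>.163)&(W[...,2]<.18))
rep("stripe top",near&(W[...,2]>.15)&(S<90)&(V>140))
rep("collar",near&(W[...,2]>.107)&(W[...,2]<.116)&(S<90))
g=(H>50)&(H<95)&(S>70)
rep("rackplate",g&(abs(u-320)<60)&(abs(v-175)<55)&(W[...,2]>.098)&(W[...,2]<.112))
rep("red",((H<3)|(H>175))&(S>170)&(abs(u-305)<40)&(v>240)&(v<320))
t=dict(np.load("top0.npz")); W=cloud(t); hsv=cv2.cvtColor(t["color"],cv2.COLOR_BGR2HSV);H,S,V=cv2.split(hsv);v,u=np.indices(H.shape)
rep("top rackplate",(H>50)&(H<95)&(S>80)&(v<222)&(W[...,2]>.098)&(W[...,2]<.112)&(u>190)&(u<260))
rep("top red",((H<3)|(H>175))&(S>170)&(abs(u-218)<20)&(abs(v-157)<20))
E
```

```text
1.2 [0.51775128 0.28043175 0.29932514] [-90.07945652   0.1123524   14.88416359]
orange all 51 [0.5198 0.285  0.17  ] z 0.168 0.171 [0.5191 0.2861] [0.0182 0.0204] 15.2 px 326.3 190.5
handle top 518 [0.519  0.2855 0.1699] z 0.164 0.172 [0.5195 0.2858] [0.0221 0.0217] 15.4 px 327.0 189.8
stripe top 79 [0.5179 0.2907 0.1707] z 0.169 0.172 [0.518  0.2908] [0.0073 0.0088] 16.4 px 332.5 190.5
collar 702 [0.5138 0.2831 0.1101] z 0.107 0.112 [0.5251 0.282 ] [0.0803 0.0719] 19.0 px 325.2 171.6
rackplate 3722 [0.5158 0.2819 0.1052] z 0.1 0.108 [0.5192 0.286 ] [0.0887 0.089 ] 13.1 px 323.7 171.6
red 271 [nan nan nan] z nan nan [0.6391 0.2946] [0.0382 0.0342] 25.3 px 307.6 278.3
top rackplate 731 [0.5156 0.2848 0.1041] z 0.098 0.112 [0.5162 0.2865] [0.0891 0.091 ] 13.3 px 224.1 197.6
top red 186 [nan nan nan] z nan nan [0.6304 0.2996] [0.0402 0.0384] 64.3 px 218.4 157.1
```

>>> {"api": "move_arm", "payload": {
  "deltas": [
    [[0.003,0.02,0.003,0],[0.0035,0.05,0.003,0],[0.0035,0.08,0.003,0],[0.0035,0.11,0.003,0],[0.0035,0.13,0.003,0]]
  ]
}}

```text
time: 1.7
ee_pos: [0.5158, 0.2872, 0.1686]
tcp_rot: [-90.0, 0.2, 15.0]
wrist_force: [0.1, 0.6, 0.2]
opening: 0.0852
```

>>> {"api": "move_arm", "payload": {
  "deltas": [
    [[0,0.02,0,0],[0,0.035,0,0],[0,0.044,0,0],[0,0.044,0,0],[0,0.044,0,0]]
  ]
}}

```text
time: 2.2
ee_pos: [0.5171, 0.2874, 0.128]
tcp_rot: [-90.0, -0.0, 15.0]
wrist_force: [0.2, -0.3, 0.6]
opening: 0.0854
```

>>> {"api": "move_arm", "payload": {
  "deltas": [
    [[0,0,0,0],[0,0,0,0],[0,0,0,0],[0,0,0,0],[0,0,0,0]]
  ],
  "claw": 0.0,
  "newtons": 70
}}

```text
time: 2.7
ee_pos: [0.5172, 0.2872, 0.1276]
tcp_rot: [-90.0, -0.0, 15.0]
wrist_force: [-0.3, 0.4, -1.7]
opening: 0.0211
```

>>> {"api": "move_arm", "payload": {
  "deltas": [
    [[0,0,0,0],[0,0,0,0],[0,0,0,0],[0,0,0,0],[0,0,0,0]]
  ]
}}

```text
time: 3.2
ee_pos: [0.5172, 0.2872, 0.1276]
tcp_rot: [-90.0, -0.0, 15.0]
wrist_force: [-0.5, -0.8, 5.2]
opening: 0.0212
```

>>> {"api": "move_arm", "payload": {
  "deltas": [
    [[0,-0.015,0,0],[0,-0.045,0,0],[0,-0.085,0,0],[0,-0.12,0,0],[0,-0.135,0,0]]
  ]
}}

```text
time: 3.7
ee_pos: [0.5173, 0.2874, 0.2664]
tcp_rot: [-89.9, -0.2, 15.0]
wrist_force: [-0.1, 0.9, -1.4]
opening: 0.0212
```

>>> {"api": "move_arm", "payload": {
  "deltas": [
    [[0.003,-0.005,-0.03,0],[0.007,-0.005,-0.07,0],[0.011,-0.005,-0.11,0],[0.015,-0.005,-0.15,0],[0.019,-0.005,-0.19,0]]
  ]
}}

```text
time: 4.2
ee_pos: [0.5846, 0.1071, 0.2677]
tcp_rot: [-90.0, 0.0, 15.0]
wrist_force: [0.1, 0.4, -0.7]
opening: 0.021
```

>>> {"api": "move_arm", "payload": {
  "deltas": [
    [[0.004,0,-0.04,0],[0.008,0,-0.08,0],[0.011,0,-0.115,0],[0.0125,0,-0.129,0],[0.0125,0,-0.129,0]]
  ]
}}

```text
time: 4.7
ee_pos: [0.6301, -0.0144, 0.2669]
tcp_rot: [-90.0, 0.1, 14.8]
wrist_force: [-0.5, -0.2, -2.4]
opening: 0.0211
```

>>> {"api": "move_arm", "payload": {
  "deltas": [
    [[0,0,0,0],[0,0,0,0]]
  ]
}}

```text
time: 4.9
ee_pos: [0.6296, -0.0115, 0.2675]
tcp_rot: [-90.0, -0.0, 15.1]
wrist_force: [0.1, 0.5, -1.1]
opening: 0.0213
```

```bash
python3 - <<'E'
from h import *
o=get_obs(); c=camera("wrist"); s=camera("side");print(o["time"],o["ee_pos"],o["tcp_rot"],o["wrist_force"],o["opening"])
np.savez("w3.npz",**c); np.savez("s3.npz",**s)
p=np.array([.557,-.032,.115,1]); q=np.linalg.inv(c["T"])@p; u,v=(c["fx"]*q[:2]/q[2]+[c["cx"],c["cy"]]); print(u,v)
u,v=int(u),int(v); a=c["color"][max(v-45,0):v+55,max(u-55,0):u+55]; a=cv2.resize(a,None,fx=5,fy=5,interpolation=cv2.INTER_CUBIC)
print(max(u-55,0),max(v-45,0)); b=cv2.resize(c["color"],(256,160)); o=np.zeros((500,800,3),np.uint8); o[:a.shape[0],:a.shape[1]]=a[:500]; o[:160,544:]=b; cv2.imwrite("pics/w3.png",o)
E
```

```text
4.9 [ 0.62957107 -0.0115344   0.26749985] [-8.99818606e+01 -1.59108965e-03  1.50525891e+01] [ 0.05461784  0.4839571  -1.07459106] 0.021303553898229913
318.8209564106987 107.87313664616298
263 62
```

View pics/w3.png

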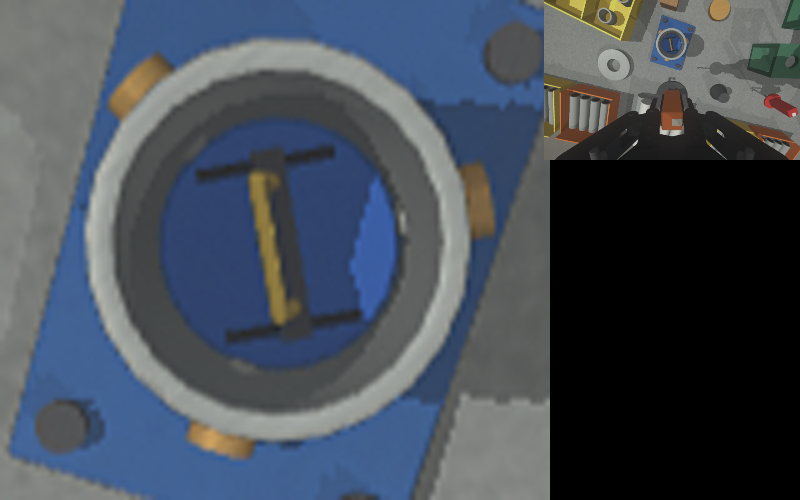

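The view straight down the bore shows the dark bracket from crop (268,150) to (296,335) with its end slots. The yellow crossbar runs from (258,175) to (282,322), left of the bracket, which is toward world -y. I ray-cast both at their heights.

```bash
python3 - <<'E'
from h import *
c=dict(np.load("w3.npz")); W=cloud(c); f=lambda x,y:(x/5+263-.4,y/5+62-.4)
m=(W[...,2]>.111)&(W[...,2]<.119)&(np.hypot(W[...,0]-.557,W[...,1]+.032)<.05); k=W[m][:,:2].astype(np.float32)
(ce,r)=cv2.minEnclosingCircle(k); A=np.c_[2*k,np.ones(len(k))]; s=np.linalg.lstsq(A,(k**2).sum(1),rcond=None)[0]; print("rim",ce,r,"fit",s[:2],W[m][:,2].mean())
H,S,V=cv2.split(cv2.cvtColor(c["color"],cv2.COLOR_BGR2HSV)); v,u=np.indices(H.shape); near=(abs(u-318)<15)&(abs(v-110)<25)
y=(H>15)&(H<35)&(S>100)&near; print("yellow px",y.sum(),u[y].mean(),v[y].mean(),u[y].min(),u[y].max(),"depth z",np.round(np.sort(W[y][:,2])[::8],4))
pts=W[y]; top=pts[pts[:,2]>np.median(pts[:,2])-.003]; print("bar pts",top.mean(0),)
l=cv2.fitLine(np.c_[u[y],v[y]].astype(np.float32),cv2.DIST_HUBER,0,.01,.01).ravel(); print("line",l)
for h in(.0585,.061,.063):
    a=ray(c,*f(258,175),h);b=ray(c,*f(282,322),h);d=a-b; print("bar",h,((a+b)/2).round(4),"len",np.linalg.norm(d).round(4),"yaw",np.degrees(np.arctan2(d[1],d[0])).round(1))
a=ray(c,*f(268,150),.041);b=ray(c,*f(296,337),.041);d=a-b;print("bracket",((a+b)/2).round(4),np.linalg.norm(d).round(4),np.degrees(np.arctan2(d[1],d[0])).round(1))
for e in(((197,176),(334,152)),((227,337),(360,314))):
    a=ray(c,*f(*e[0]),.036);b=ray(c,*f(*e[1]),.036);d=b-a;print("slot",((a+b)/2).round(4),np.linalg.norm(d).round(4),np.degrees(np.arctan2(d[1],d[0])).round(1)-90)
dk=near&(V<60); print("dark z",np.round(np.percentile(W[dk][:,2],[10,50,90]),4))
bl=near&(H>100)&(H<130)&(S>120); print("blue z",np.median(W[bl][:,2]))
E
```

```text
rim (0.5601746439933777, -0.03173919767141342) 0.037953466176986694 fit [ 0.56016654 -0.03184238] 0.11484348510287742
yellow px 102 316.48039215686276 111.1470588235294 313 322 depth z [0.0371 0.0569 0.0634 0.0639 0.0641 0.0643 0.0646 0.0647 0.0649 0.065
 0.0652 0.0656 0.0663]
bar pts [nan nan nan]
line [1.78301334e-01 9.83975947e-01 3.16388123e+02 1.11161705e+02]
bar 0.0585 [ 0.5612 -0.0337  0.0585] len 0.0332 yaw -155.4
bar 0.061 [ 0.5612 -0.0337  0.061 ] len 0.033 yaw -155.4
bar 0.063 [ 0.5612 -0.0337  0.063 ] len 0.0328 yaw -155.4
bracket [ 0.5596 -0.0313  0.041 ] 0.0442 -156.1
slot [ 0.5424 -0.0402  0.036 ] 0.0338 24.5
slot [ 0.5775 -0.0236  0.036 ] 0.0338 24.599999999999994
dark z [0.036  0.0372 0.0417]
blue z nan<stdin>:7: RuntimeWarning: Mean of empty slice.
  ret = um.true_divide(
```

```bash
python3 - <<'E'
from h import *
c=dict(np.load("w3.npz")); T=np.array([.6296,-.0115,.2675])
R=np.array([[.966,0,-.259],[.259,0,.966],[0,-1,0]])
W=cloud(c); L=(W-T)@R   # tool coords x, y(down), z
for n,p in dict(collar=(0.001,.0226,0),foot=(0.001,.1151,0),tip=(0.001,.1056,.0055),shaftmid=(.001,.07,-.0055)).items():
    w=R@np.array(p)+T; q=np.linalg.inv(c["T"])@np.r_[w,1]; print(n,(c["fx"]*q[:2]/q[2]+[c["cx"],c["cy"]]).round(1))
m=(L[...,1]>.03)&(L[...,1]<.125)&(np.hypot(L[...,0],L[...,2])<.03)
v,u=np.nonzero(m); print(m.sum())
if m.sum():
    p=L[m]; print(u.min(),u.max(),v.min(),v.max())
    for a in np.arange(.03,.125,.01):
        k=(p[:,1]>=a)&(p[:,1]<a+.01)
        if k.sum(): print(a.round(3),k.sum(),p[k].mean(0).round(4),p[k].min(0).round(4),p[k].max(0).round(4))
cv2.imwrite("pics/w3b.png",cv2.resize(c["color"][180:330,240:400],None,fx=4,fy=4,interpolation=cv2.INTER_CUBIC))
E
```

```text
collar [319.6 235.5]
foot [319.7 194.2]
tip [325.9 197.1]
shaftmid [312.6 210.3]
129
311 328 193 202
0.08 2 [ 0.0001  0.0896 -0.0065] [-0.0004  0.0895 -0.0073] [ 0.0006  0.0898 -0.0056]
0.09 17 [ 0.0003  0.0957 -0.0054] [-0.0003  0.0902 -0.0076] [ 0.0019  0.0997 -0.0032]
0.1 50 [0.0012 0.106  0.001 ] [-0.0003  0.1003 -0.0079] [0.0039 0.1099 0.0075]
0.11 60 [ 0.0011  0.1131 -0.0002] [-0.0006  0.1104 -0.008 ] [0.0042 0.1161 0.0076]
```

View pics/w3b.png

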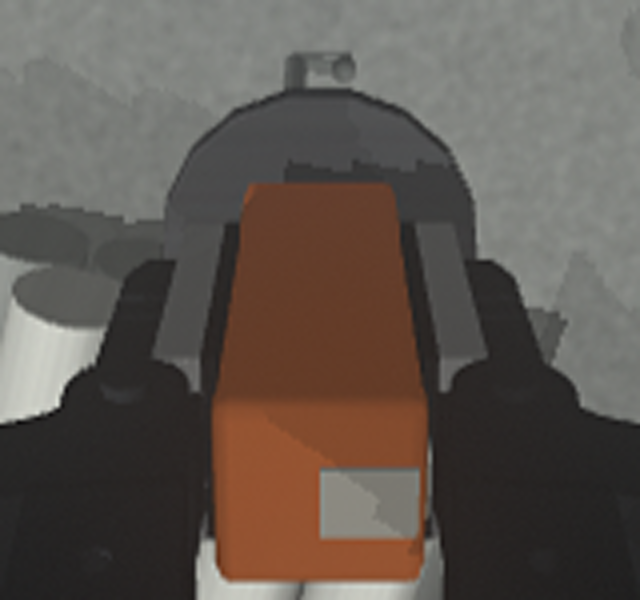

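The hook foot and tip show just beyond the collar at about (320,196). The foot centre is about 2 mm along tool x, centred in tool z, with the tip toward +z. The bail stands almost upright, leaning 3 mm toward -y'. I go over the entry point on that side.

>>> {"api": "move_arm", "payload": {
  "deltas": [
    [[-0.02,0,-0.004,-2.5],[-0.045,0,-0.01,-5],[-0.065,0,-0.015,-8],[-0.0716,0,-0.0168,-9.6],[-0.0716,0,-0.0168,-9.6]]
  ]
}}

```text
time: 5.5
ee_pos: [0.5643, -0.0473, 0.2681]
tcp_rot: [-90.0, -0.1, 24.6]
wrist_force: [0.3, -0.1, -2.4]
opening: 0.0213
```

>>> {"api": "move_arm", "payload": {
  "deltas": [
    [[0,0,0,0],[0,0,0,0],[0,0,0,0],[0,0,0,0]]
  ]
}}

```text
time: 5.9
ee_pos: [0.5653, -0.0473, 0.2669]
tcp_rot: [-90.0, 0.0, 24.6]
wrist_force: [0.5, 0.2, -2.3]
opening: 0.0212
```

```bash
cat > look.py <<'E'
from h import *
import sys
from scipy.spatial.transform import Rotation as Ro
n=sys.argv[1]; o=get_obs(); c=camera("wrist"); np.savez(n+".npz",**c)
R=Ro.from_euler("xyz",o["tcp_rot"],degrees=True).as_matrix(); T=o["ee_pos"]; f=R@[.002,.115,0]+T
print("t",o["time"],"tcp",T.round(4),o["tcp_rot"].round(2),"F",o["wrist_force"].round(2),"op",round(o["opening"],4),"foot",f.round(4))
b=np.array([.5612,-.0337,.0627]); print("bar->foot in tool",(R.T@(f-b)).round(4))
q=np.linalg.inv(c["T"])@np.r_[f,1]; uv=c["fx"]*q[:2]/q[2]+[c["cx"],c["cy"]]; print("foot px",uv.round(1))
L=(cloud(c)-T)@R; m=(L[...,1]>.03)&(L[...,1]<.125)&(np.hypot(L[...,0],L[...,2])<.02)
if m.sum(): print("hook seen",m.sum(),L[m].min(0).round(4),L[m].max(0).round(4))
u,v=uv.astype(int); v0=max(v-70,0); cv2.imwrite(f"pics/{n}.png",cv2.resize(c["color"][v0:v0+120,u-70:u+70],None,fx=5,fy=5,interpolation=cv2.INTER_CUBIC)); print("crop",u-70,v0)
E
python3 look.py w4
```

```text
t 5.9 tcp [ 0.5653 -0.0473  0.2669] [-8.999e+01  2.000e-02  2.459e+01] F [ 0.51  0.22 -2.29] op 0.0212 foot [ 0.5671 -0.0465  0.1519]
bar->foot in tool [-0.     -0.0892 -0.014 ]
foot px [319.7 195.2]
hook seen 129 [-0.0008  0.0897 -0.008 ] [0.0042 0.1169 0.0077]
crop 249 125
```

>>> {"api": "move_arm", "payload": {
  "deltas": [
    [[0,0.015,0,0],[0,0.035,0,0],[0,0.055,0,0],[0,0.07,0,0],[0,0.08,0,0]]
  ]
}}

```text
time: 6.45
ee_pos: [0.5648, -0.0475, 0.1858]
tcp_rot: [-90.0, 0.1, 24.6]
wrist_force: [-1.3, -0.2, -1.0]
opening: 0.0214
```

>>> {"api": "move_arm", "payload": {
  "deltas": [
    [[0,0.004,0,0],[0,0.008,0,0],[0,0.012,0,0],[0,0.016,0,0],[0,0.016,0,0]]
  ]
}}

```text
time: 6.95
ee_pos: [0.565, -0.0476, 0.171]
tcp_rot: [-90.0, 0.0, 24.6]
wrist_force: [-0.4, 0.3, -1.6]
opening: 0.0209
```

```bash
python3 look.py w5
```

```text
t 6.95 tcp [ 0.565  -0.0476  0.171 ] [-8.999e+01  2.000e-02  2.458e+01] F [-0.37  0.3  -1.55] op 0.0209 foot [ 0.5668 -0.0467  0.056 ]
bar->foot in tool [-0.0004  0.0067 -0.0142]
foot px [319.7 195.2]
hook seen 359 [-0.0182  0.054  -0.0193] [0.0121 0.1245 0.0157]
crop 249 125
```

View pics/w5.png

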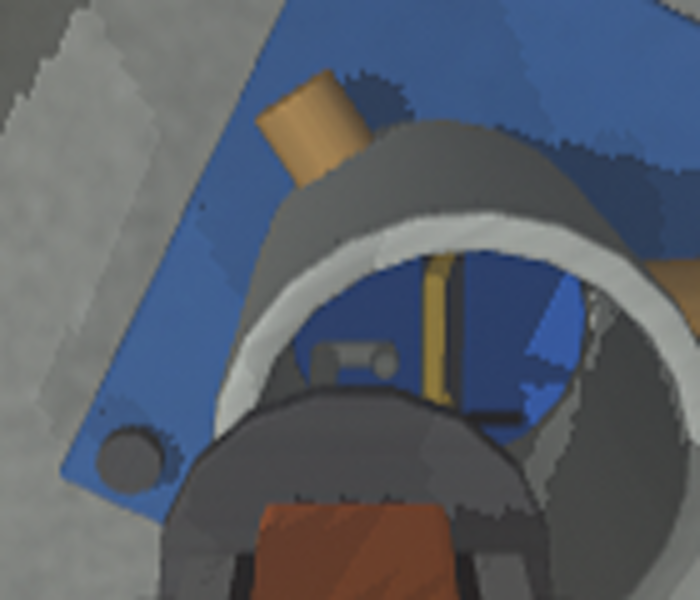

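The foot and tip show at crop (325–395,360), clear of the yellow crossbar at (435,265–405). The gap of about 13.6 mm agrees with the 14.2 mm predicted. I lower 9.5 mm and slide under the bar gently.

>>> {"api": "move_arm", "payload": {
  "deltas": [
    [[0,0.003,0,0],[0,0.006,0,0],[0,0.0095,0,0],[0,0.0095,0,0],[0,0.0095,0,0]]
  ]
}}

```text
time: 7.5
ee_pos: [0.565, -0.0476, 0.1616]
tcp_rot: [-90.0, 0.0, 24.6]
wrist_force: [-0.2, -0.9, -1.2]
opening: 0.0211
```

>>> {"api": "move_arm", "payload": {
  "deltas": [
    [[0,0,0.002,0],[0,0,0.004,0],[0,0,0.006,0],[0,0,0.008,0],[0,0,0.01,0]]
  ]
}}

```text
time: 8.0
ee_pos: [0.5608, -0.0382, 0.1618]
tcp_rot: [-90.0, -0.0, 24.6]
wrist_force: [-1.1, -0.5, -2.3]
opening: 0.0211
```

```bash
python3 look.py w6
```

```text
t 8.0 tcp [ 0.5608 -0.0382  0.1618] [-9.000e+01 -1.000e-02  2.458e+01] F [-1.14 -0.48 -2.3 ] op 0.0211 foot [ 0.5627 -0.0374  0.0468]
bar->foot in tool [-0.0002  0.0159 -0.004 ]
foot px [319.7 195.3]
hook seen 393 [-0.015   0.0896 -0.0188] [0.0126 0.125  0.0195]
crop 249 125
```

>>> {"api": "move_arm", "payload": {
  "deltas": [
    [[0,0,0.0015,0],[0,0,0.003,0],[0,0,0.0045,0],[0,0,0.0055,0],[0,0,0.0055,0]]
  ]
}}

```text
time: 8.55
ee_pos: [0.5586, -0.0334, 0.1618]
tcp_rot: [-90.0, -0.0, 24.6]
wrist_force: [0.5, -0.1, -1.6]
opening: 0.0212
```

```bash
python3 look.py w7
```

```text
t 8.55 tcp [ 0.5586 -0.0334  0.1618] [-90.    -0.    24.58] F [ 0.47 -0.09 -1.56] op 0.0212 foot [ 0.5604 -0.0326  0.0468]
bar->foot in tool [-0.0003  0.0159  0.0014]
foot px [319.6 195.2]
hook seen 411 [-0.015   0.0891 -0.0197] [0.0127 0.125  0.0194]
crop 249 125
```

View pics/w7.png

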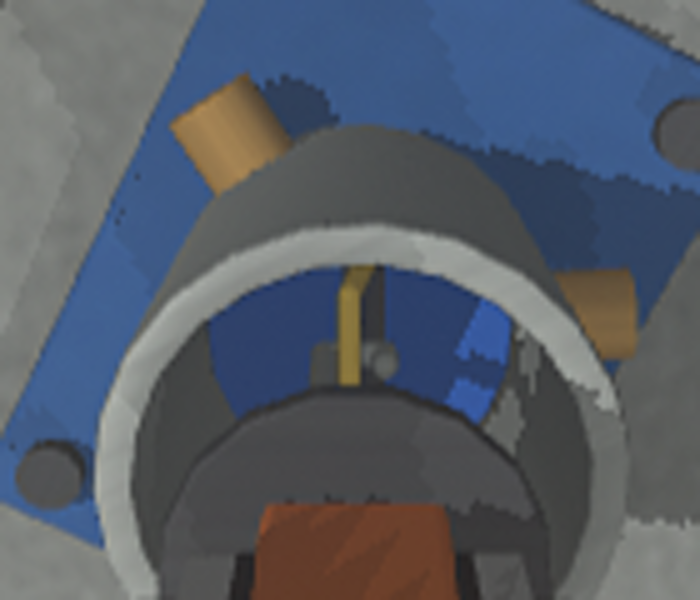

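The crossbar (crop x≈350) stands in the throat between the shaft (325) and the tip (380). I raise gently.

>>> {"api": "move_arm", "payload": {
  "deltas": [
    [[0,-0.002,0,0],[0,-0.004,0,0],[0,-0.006,0,0],[0,-0.008,0,0],[0,-0.009,0,0]]
  ]
}}

```text
time: 9.1
ee_pos: [0.5587, -0.0335, 0.1711]
tcp_rot: [-90.0, -0.0, 24.6]
wrist_force: [-0.4, -0.5, -1.7]
opening: 0.0213
```

>>> {"api": "move_arm", "payload": {
  "deltas": [
    [[0,-0.001,0,0],[0,-0.002,0,0],[0,-0.003,0,0],[0,-0.004,0,0],[0,-0.004,0,0]]
  ]
}}

```text
time: 9.6
ee_pos: [0.5584, -0.0333, 0.1743]
tcp_rot: [-90.0, 0.0, 24.6]
wrist_force: [-0.2, 1.0, -6.3]
opening: 0.0211
```

>>> {"api": "move_arm", "payload": {
  "deltas": [
    [[0,-0.001,0,0],[0,-0.002,0,0],[0,-0.003,0,0],[0,-0.004,0,0],[0,-0.004,0,0]]
  ]
}}

```text
time: 10.1
ee_pos: [0.5586, -0.0335, 0.1788]
tcp_rot: [-90.0, 0.0, 24.6]
wrist_force: [-0.1, -0.8, -8.5]
opening: 0.0213
```

>>> {"api": "move_arm", "payload": {
  "deltas": [
    [[0,-0.002,0,0],[0,-0.004,0,0],[0,-0.006,0,0],[0,-0.008,0,0],[0,-0.01,0,0]]
  ]
}}

```text
time: 10.6
ee_pos: [0.5587, -0.0335, 0.189]
tcp_rot: [-90.0, -0.0, 24.6]
wrist_force: [-0.3, 0.3, -9.4]
opening: 0.0213
```

>>> {"api": "move_arm", "payload": {
  "deltas": [
    [[0,-0.002,0,0],[0,-0.004,0,0],[0,-0.007,0,0],[0,-0.01,0,0],[0,-0.013,0,0]]
  ]
}}

```text
time: 11.1
ee_pos: [0.5588, -0.0335, 0.2025]
tcp_rot: [-90.0, -0.0, 24.6]
wrist_force: [-0.2, -0.3, -3.8]
opening: 0.0214
```

```bash
python3 look.py w8
```

```text
t 11.1 tcp [ 0.5588 -0.0335  0.2025] [-9.003e+01 -5.000e-02  2.458e+01] F [-0.21 -0.3  -3.77] op 0.0214 foot [ 0.5607 -0.0327  0.0875]
bar->foot in tool [ 0.     -0.0248  0.0011]
foot px [319.7 195.2]
hook seen 208 [-0.015   0.0882 -0.008 ] [0.0058 0.1233 0.0076]
crop 249 125
```

>>> {"api": "move_arm", "payload": {
  "deltas": [
    [[0,-0.006,0,0],[0,-0.015,0,0],[0,-0.026,0,0],[0,-0.038,0,0],[0,-0.05,0,0]]
  ]
}}

```text
time: 11.65
ee_pos: [0.5587, -0.0335, 0.2532]
tcp_rot: [-90.0, -0.0, 24.6]
wrist_force: [0.9, -0.8, -2.8]
opening: 0.0213
```

>>> {"api": "move_arm", "payload": {
  "deltas": [
    [[0,-0.012,0,0],[0,-0.025,0,0],[0,-0.038,0,0],[0,-0.048,0,0],[0,-0.053,0,0]]
  ]
}}

```text
time: 12.15
ee_pos: [0.5589, -0.0335, 0.3062]
tcp_rot: [-90.0, -0.1, 24.6]
wrist_force: [-0.0, -1.3, -3.8]
opening: 0.0209
```

>>> {"api": "move_arm", "payload": {
  "deltas": [
    [[0,0,0,0],[0,0,0,0]]
  ]
}}

```text
time: 12.35
ee_pos: [0.5586, -0.0335, 0.3043]
tcp_rot: [-90.0, 0.0, 24.6]
wrist_force: [-0.0, 0.8, -3.6]
opening: 0.0211
```

```bash
python3 look.py w9; python3 - <<'E'
from h import *
# bin: refine from both views
t=dict(np.load("top0.npz")); w=dict(np.load("w9.npz"))
for n,c in(("top0",t),("w9",w)):
    W=cloud(c); H,S,V=cv2.split(cv2.cvtColor(c["color"],cv2.COLOR_BGR2HSV)); m=(H>18)&(H<35)&(S>110)&(W[...,2]>.058)&(W[...,2]<.072)&(W[...,1]<-.1)&(W[...,0]<.65)
    if m.sum()>20: print(n,m.sum(),cv2.minAreaRect(W[m][:,:2].astype(np.float32)),np.median(W[m][:,2]))
c=w; W=cloud(c); m=(W[...,2]>.1)&(W[...,2]<.25)&(np.hypot(W[...,0]-.56,W[...,1]+.032)<.045); H,S,V=cv2.split(cv2.cvtColor(c["color"],cv2.COLOR_BGR2HSV)); m&=(H>95)&(H<130)&(S>100)
print("blue plug",m.sum(),np.nanmin(W[m],0) if m.sum() else 0,np.nanmax(W[m],0) if m.sum() else 0)
E
```

```text
t 12.35 tcp [ 0.5586 -0.0335  0.3043] [-8.999e+01  2.000e-02  2.458e+01] F [-0.02  0.84 -3.64] op 0.0211 foot [ 0.5604 -0.0326  0.1893]
bar->foot in tool [-0.0003 -0.1266  0.0013]
foot px [319.7 195.3]
hook seen 211 [-0.0151  0.0899 -0.008 ] [0.0064 0.1224 0.0076]
crop 249 125
top0 416 ((0.4869762063026428, -0.27559441328048706), (0.24205006659030914, 0.15014415979385376), 78.69889068603516) 0.0635023607531775
w9 2057 ((0.4906790852546692, -0.2763492465019226), (0.24119791388511658, 0.14981776475906372), 78.84556579589844) 0.0650333370084975
blue plug 1875 [ 0.53147492 -0.06301471  0.10902599] [ 0.58773101 -0.00542191  0.19847564]
```

View pics/w9.png

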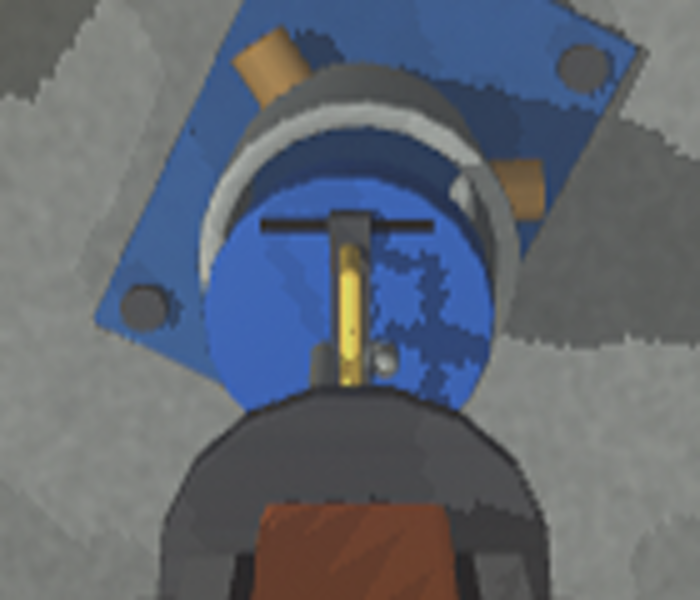

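The plug hangs level on the hook, with the bar in the throat at crop (350,310), clear of the rim. The bin measures 241 x 150 mm at (0.490,-0.276), yaw about -11°, so the empty half is near (0.479,-0.334).

>>> {"api": "move_arm", "payload": {
  "deltas": [
    [[-0.005,0,-0.006,0],[-0.014,0,-0.017,0],[-0.0256,0,-0.031,0],[-0.04,0,-0.0477,0],[-0.055,0,-0.066,0]]
  ]
}}

```text
time: 12.9
ee_pos: [0.5353, -0.1179, 0.3046]
tcp_rot: [-90.0, 0.0, 24.6]
wrist_force: [0.8, 0.9, -3.6]
opening: 0.0213
```

>>> {"api": "move_arm", "payload": {
  "deltas": [
    [[-0.0154,0,-0.0185,0],[-0.0307,0,-0.037,0],[-0.046,0,-0.0554,0],[-0.0614,0,-0.0738,0],[-0.0768,0,-0.0923,0]]
  ]
}}

```text
time: 13.4
ee_pos: [0.5035, -0.2341, 0.3047]
tcp_rot: [-90.0, 0.0, 24.5]
wrist_force: [0.5, 0.1, -3.5]
opening: 0.0212
```

>>> {"api": "move_arm", "payload": {
  "deltas": [
    [[-0.0154,0,-0.0185,0],[-0.0294,0,-0.0354,0],[-0.0422,0,-0.0508,0],[-0.0525,0,-0.063,0],[-0.0614,0,-0.0738,0]]
  ]
}}

```text
time: 13.9
ee_pos: [0.4786, -0.3263, 0.3047]
tcp_rot: [-90.0, 0.0, 24.5]
wrist_force: [-0.6, 0.9, -2.4]
opening: 0.0215
```

>>> {"api": "move_arm", "payload": {
  "deltas": [
    [[-0.005,0,-0.006,0],[-0.0066,0,-0.008,0],[-0.0066,0,-0.008,0],[-0.0066,0,-0.008,0],[-0.0066,0,-0.008,0]]
  ]
}}

```text
time: 14.4
ee_pos: [0.477, -0.3343, 0.3049]
tcp_rot: [-90.0, -0.0, 24.6]
wrist_force: [0.5, -0.9, -3.7]
opening: 0.0213
```

```bash
python3 look.py w10; python3 - <<'E'
from h import *
c=dict(np.load("w10.npz")); W=cloud(c); H,S,V=cv2.split(cv2.cvtColor(c["color"],cv2.COLOR_BGR2HSV))
m=(H>18)&(H<35)&(S>110)&(W[...,2]>.058)&(W[...,2]<.072)&(W[...,1]<-.1)&(W[...,0]<.65); print("rim",cv2.minAreaRect(W[m][:,:2].astype(np.float32)))
m=(H>95)&(H<130)&(S>100)&(W[...,2]>.12)&(W[...,2]<.2); p=W[m]; print("plug",len(p),p.min(0),p.max(0))
s=camera("side"); cv2.imwrite("pics/s10.png",cv2.resize(s["color"][150:370,250:480],None,fx=2.5,fy=2.5))
E
```

```text
t 14.4 tcp [ 0.477  -0.3343  0.3049] [-9.000e+01 -1.000e-02  2.463e+01] F [ 0.51 -0.92 -3.75] op 0.0213 foot [ 0.4789 -0.3335  0.1899]
bar->foot in tool [-0.1998 -0.1272 -0.2382]
foot px [319.7 195.2]
hook seen 209 [-0.0149  0.0897 -0.0079] [0.0057 0.1239 0.0077]
crop 249 125
rim ((0.490509957075119, -0.2759717106819153), (0.24046486616134644, 0.14979754388332367), 78.75160217285156)
plug 1690 [ 0.45046244 -0.36296101  0.14920693] [ 0.5048201  -0.30609707  0.19750446]
```

>>> {"api": "move_arm", "payload": {
  "deltas": [
    [[0,0.008,0,0],[0,0.022,0,0],[0,0.04,0,0],[0,0.06,0,0],[0,0.08,0,0]]
  ]
}}

```text
time: 15.0
ee_pos: [0.4767, -0.3347, 0.2234]
tcp_rot: [-90.0, 0.0, 24.6]
wrist_force: [-0.2, -0.0, -3.1]
opening: 0.0211
```

>>> {"api": "move_arm", "payload": {
  "deltas": [
    [[0,0.018,0,0],[0,0.032,0,0],[0,0.042,0,0],[0,0.048,0,0],[0,0.05,0,0]]
  ]
}}

```text
time: 15.5
ee_pos: [0.4766, -0.3348, 0.1742]
tcp_rot: [-90.0, 0.0, 24.6]
wrist_force: [0.1, 0.1, -2.8]
opening: 0.0212
```

>>> {"api": "move_arm", "payload": {
  "deltas": [
    [[0,0.0015,0,0],[0,0.003,0,0],[0,0.0045,0,0],[0,0.006,0,0],[0,0.0075,0,0]]
  ]
}}

```text
time: 16.0
ee_pos: [0.4768, -0.335, 0.1673]
tcp_rot: [-90.0, -0.0, 24.6]
wrist_force: [-0.5, 0.2, -2.3]
opening: 0.0212
```

>>> {"api": "move_arm", "payload": {
  "deltas": [
    [[0,0.001,0,0],[0,0.002,0,0],[0,0.003,0,0],[0,0.004,0,0],[0,0.005,0,0]]
  ]
}}

```text
time: 16.5
ee_pos: [0.4768, -0.335, 0.1623]
tcp_rot: [-90.0, -0.0, 24.6]
wrist_force: [-0.3, -0.1, -1.1]
opening: 0.0211
```

```bash
python3 look.py w11; python3 - <<'E'
from h import *
c=dict(np.load("w11.npz")); W=cloud(c); H,S,V=cv2.split(cv2.cvtColor(c["color"],cv2.COLOR_BGR2HSV))
m=(H>95)&(H<130)&(S>100)&(np.hypot(W[...,0]-.479,W[...,1]+.334)<.05); p=W[m]; print("plug",len(p),p.min(0),p.max(0),"z med",np.median(p[:,2]))
E
```

```text
t 16.5 tcp [ 0.4768 -0.335   0.1623] [-90.01  -0.    24.58] F [-0.32 -0.05 -1.14] op 0.0211 foot [ 0.4786 -0.3342  0.0473]
bar->foot in tool [-0.2001  0.0154 -0.2389]
foot px [319.6 195.2]
hook seen 225 [-0.0147  0.0891 -0.0079] [0.0047 0.1237 0.0077]
crop 249 125
plug 1706 [ 0.45027976 -0.36414327  0.00841702] [ 0.50433162 -0.30667612  0.05465362] z med 0.028171370713733074
```

View pics/w11.png

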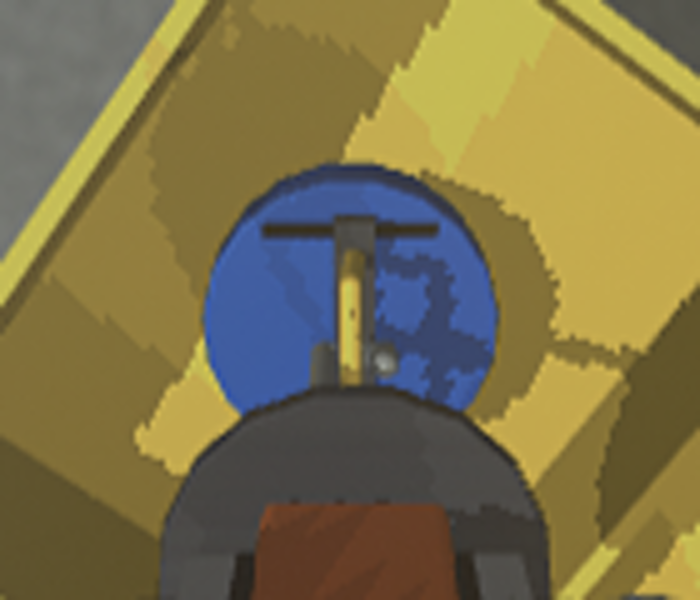

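The plug stands on the floor (top at z=0.028), with the bail upright in the throat between shaft and tip. I lower the hook 9 mm and withdraw in reverse.

>>> {"api": "move_arm", "payload": {
  "deltas": [
    [[0,0.002,0,0],[0,0.004,0,0],[0,0.0065,0,0],[0,0.009,0,0],[0,0.009,0,0]]
  ]
}}

```text
time: 17.05
ee_pos: [0.4766, -0.3348, 0.1527]
tcp_rot: [-90.0, 0.0, 24.6]
wrist_force: [0.5, 0.2, -1.3]
opening: 0.0214
```

>>> {"api": "move_arm", "payload": {
  "deltas": [
    [[0,0,-0.0015,0],[0,0,-0.003,0],[0,0,-0.0045,0],[0,0,-0.0055,0],[0,0,-0.0055,0]]
  ]
}}

```text
time: 17.55
ee_pos: [0.4791, -0.3401, 0.1532]
tcp_rot: [-90.0, 0.0, 24.6]
wrist_force: [-0.5, -0.1, -1.7]
opening: 0.0212
```

```bash
python3 look.py w12
```

```text
t 17.55 tcp [ 0.4791 -0.3401  0.1532] [-90.     0.    24.57] F [-0.51 -0.13 -1.7 ] op 0.0212 foot [ 0.4809 -0.3392  0.0382]
bar->foot in tool [-0.2     0.0245 -0.2445]
foot px [319.7 195.2]
hook seen 741 [-0.0198  0.0897 -0.0198] [0.0135 0.125  0.0194]
crop 249 125
```

View pics/w12.png

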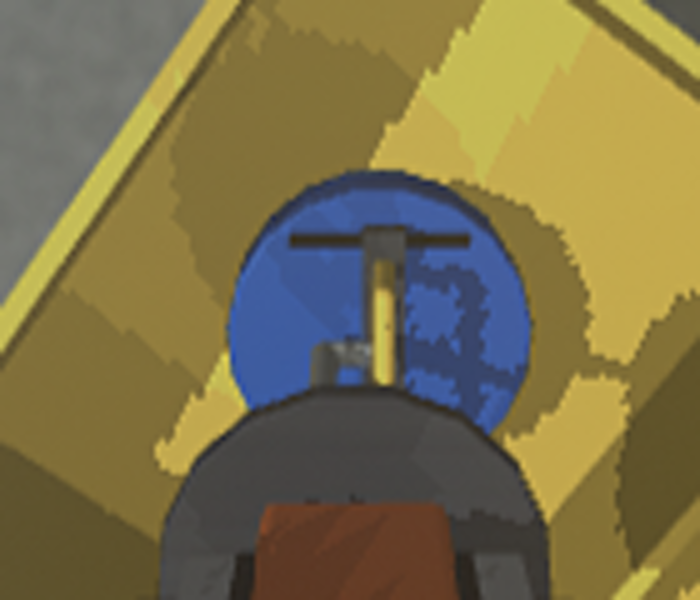

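The bar stays upright and the tip is passing beneath it (crop 325–380,355). I continue clear, then rise.

>>> {"api": "move_arm", "payload": {
  "deltas": [
    [[0,0,-0.002,0],[0,0,-0.004,0],[0,0,-0.006,0],[0,0,-0.008,0],[0,0,-0.0105,0]]
  ]
}}

```text
time: 18.1
ee_pos: [0.4835, -0.3496, 0.1532]
tcp_rot: [-90.0, -0.0, 24.6]
wrist_force: [-0.0, -0.9, -0.7]
opening: 0.021
```

>>> {"api": "move_arm", "payload": {
  "deltas": [
    [[0,0,0,0],[0,-0.003,0,0],[0,-0.006,0,0],[0,-0.01,0,0],[0,-0.015,0,0]]
  ]
}}

```text
time: 18.6
ee_pos: [0.4834, -0.3494, 0.1687]
tcp_rot: [-90.0, -0.0, 24.6]
wrist_force: [0.6, -0.9, -1.4]
opening: 0.0213
```

```bash
python3 look.py w13; python3 - <<'E'
from h import *
c=dict(np.load("w13.npz")); W=cloud(c); H,S,V=cv2.split(cv2.cvtColor(c["color"],cv2.COLOR_BGR2HSV))
v,u=np.indices(H.shape)
m=(H>18)&(H<35)&(S>90)&(np.hypot(W[...,0]-.479,W[...,1]+.334)<.02)&(W[...,2]>.04); p=W[m]; print("bail",len(p),p.mean(0),p.max(0))
m=(H>95)&(H<130)&(S>100)&(np.hypot(W[...,0]-.479,W[...,1]+.334)<.05); p=W[m]; print("plug",len(p),p.min(0),p.max(0),np.median(p[:,2]))
E
```

```text
t 18.6 tcp [ 0.4834 -0.3494  0.1687] [-90.    -0.    24.58] F [ 0.62 -0.9  -1.42] op 0.0213 foot [ 0.4853 -0.3486  0.0537]
bar->foot in tool [-0.2     0.009  -0.2548]
foot px [319.7 195.3]
hook seen 246 [-0.0142  0.089  -0.008 ] [0.0104 0.1238 0.0169]
crop 249 125
bail 158 [ 0.47354599 -0.33630292  0.06952636] [ 0.48670941 -0.32904581  0.18921358]
plug 1676 [ 0.449561   -0.36427575  0.00828886] [ 0.50274274 -0.30604989  0.24024615] 0.028186473250102068
```

>>> {"api": "move_arm", "payload": {
  "deltas": [
    [[0,-0.02,0,0],[0,-0.05,0,0],[0,-0.08,0,0],[0,-0.1,0,0],[0,-0.111,0,0]]
  ]
}}

```text
time: 19.15
ee_pos: [0.4837, -0.3496, 0.2818]
tcp_rot: [-90.1, -0.1, 24.6]
wrist_force: [-0.1, -0.1, -1.4]
opening: 0.0212
```

>>> {"api": "move_arm", "payload": {
  "deltas": [
    [[0.007,0,0.0133,0],[0.0209,0,0.04,0],[0.0394,0,0.0753,0],[0.0603,0,0.115,0],[0.0812,0,0.155,0]]
  ]
}}

```text
time: 19.65
ee_pos: [0.4922, -0.1725, 0.2785]
tcp_rot: [-90.0, 0.0, 24.5]
wrist_force: [0.7, 0.1, -2.5]
opening: 0.0213
```

>>> {"api": "move_arm", "payload": {
  "deltas": [
    [[0.0209,0,0.04,0],[0.0417,0,0.08,0],[0.0626,0,0.12,0],[0.0835,0,0.16,0],[0.1044,0,0.1995,0]]
  ]
}}

```text
time: 20.15
ee_pos: [0.5038, 0.0525, 0.2788]
tcp_rot: [-90.0, 0.0, 24.6]
wrist_force: [0.6, -1.3, -1.7]
opening: 0.0209
```

>>> {"api": "move_arm", "payload": {
  "deltas": [
    [[0.0209,0,0.04,0],[0.0417,0,0.08,0],[0.0603,0,0.115,0],[0.0765,0,0.146,0],[0.0905,0,0.173,0]]
  ]
}}

```text
time: 20.65
ee_pos: [0.514, 0.2475, 0.2785]
tcp_rot: [-90.0, 0.0, 24.6]
wrist_force: [1.3, 0.3, -1.3]
opening: 0.0211
```

>>> {"api": "move_arm", "payload": {
  "deltas": [
    [[0.0098,0,0.0187,3],[0.016,0,0.031,6.5],[0.0194,0,0.0373,9.6],[0.0194,0,0.0373,9.6],[0.0194,0,0.0373,9.6]]
  ]
}}

```text
time: 21.15
ee_pos: [0.5166, 0.2872, 0.2788]
tcp_rot: [-90.0, 0.0, 15.1]
wrist_force: [-1.0, -0.2, -1.0]
opening: 0.0212
```

```bash
python3 look.py w14; python3 - <<'E'
from h import *
c=dict(np.load("w14.npz")); W=cloud(c); H,S,V=cv2.split(cv2.cvtColor(c["color"],cv2.COLOR_BGR2HSV))
m=(H>50)&(H<95)&(S>70)&(W[...,2]>.1)&(W[...,2]<.11)&(np.hypot(W[...,0]-.518,W[...,1]-.286)<.075); p=W[m].astype(np.float32); print("plate",len(p),cv2.minAreaRect(p[:,:2]))
E
```

```text
t 21.15 tcp [0.5166 0.2872 0.2788] [-9.001e+01  4.000e-02  1.510e+01] F [-1.01 -0.21 -1.01] op 0.0212 foot [0.5185 0.2876 0.1638]
bar->foot in tool [ 0.0424 -0.1012  0.3213]
foot px [319.7 195.2]
hook seen 129 [-0.0003  0.0887 -0.008 ] [0.0045 0.1166 0.0076]
crop 249 125Traceback (most recent call last):
  File "<stdin>", line 3, in <module>
cv2.error: OpenCV(4.12.0) /io/opencv/modules/imgproc/src/convhull.cpp:143: error: (-215:Assertion failed) total >= 0 && (depth == CV_32F || depth == CV_32S) in function 'convexHull'
```

>>> {"api": "move_arm", "payload": {
  "deltas": [
    [[0.0005,0.02,0,0],[0.0005,0.05,0,0],[0.0005,0.08,0,0],[0.0005,0.105,0,0],[0.0005,0.12,0,0]]
  ]
}}

```text
time: 21.7
ee_pos: [0.5169, 0.2862, 0.157]
tcp_rot: [-90.0, 0.1, 15.0]
wrist_force: [-0.2, -1.0, -1.3]
opening: 0.0211
```

>>> {"api": "move_arm", "payload": {
  "deltas": [
    [[0,0.006,0,0],[0,0.012,0,0],[0,0.018,0,0],[0,0.024,0,0],[0,0.027,0,0]]
  ]
}}

```text
time: 22.2
ee_pos: [0.5177, 0.2872, 0.132]
tcp_rot: [-90.0, -0.0, 15.0]
wrist_force: [-0.0, -0.1, -1.4]
opening: 0.0213
```

>>> {"api": "move_arm", "payload": {
  "deltas": [
    [[0,0.0015,0,0],[0,0.003,0,0],[0,0.004,0,0],[0,0.004,0,0],[0,0.004,0,0]]
  ]
}}

```text
time: 22.7
ee_pos: [0.5178, 0.2872, 0.1284]
tcp_rot: [-90.0, -0.0, 15.0]
wrist_force: [0.4, 0.4, -1.8]
opening: 0.0212
```

Nearly seated, within about 1 mm and with no contact force yet. I go down 1 mm more and open.

>>> {"api": "move_arm", "payload": {
  "deltas": [
    [[0,0.0008,0,0],[0,0.0008,0,0],[0,0.0008,0,0]]
  ]
}}

```text
time: 23.0
ee_pos: [0.5178, 0.2873, 0.1276]
tcp_rot: [-90.0, -0.0, 15.0]
wrist_force: [0.3, -0.7, 0.4]
opening: 0.0207
```

>>> {"api": "move_arm", "payload": {
  "deltas": [
    [[0,0,0,0],[0,0,0,0],[0,0,0,0],[0,0,0,0],[0,0,0,0]]
  ],
  "claw": 0.045
}}

```text
time: 23.5
ee_pos: [0.5177, 0.2872, 0.1275]
tcp_rot: [-90.0, -0.0, 15.0]
wrist_force: [-0.2, -0.5, 0.6]
opening: 0.0453
```

>>> {"api": "move_arm", "payload": {
  "deltas": [
    [[0,0,0,0],[0,0,0,0],[0,0,0,0]]
  ],
  "claw": 0.085
}}

```text
time: 23.8
ee_pos: [0.5177, 0.2872, 0.1274]
tcp_rot: [-90.0, 0.0, 15.0]
wrist_force: [-1.0, 0.3, 0.2]
opening: 0.084
```

>>> {"api": "move_arm", "payload": {
  "deltas": [
    [[0,-0.01,0,0],[0,-0.03,0,0],[0,-0.06,0,0],[0,-0.1,0,0],[0,-0.14,0,0]]
  ]
}}

```text
time: 24.3
ee_pos: [0.5173, 0.287, 0.2695]
tcp_rot: [-90.0, -0.0, 15.0]
wrist_force: [0.0, 0.3, 0.8]
opening: 0.085
```

>>> {"api": "move_arm", "payload": {
  "deltas": [
    [[-0.03,-0.02,0,0],[-0.07,-0.03,0,0],[-0.07,-0.03,0,0],[-0.07,-0.03,0,0],[-0.07,-0.03,0,0]]
  ]
}}

```text
time: 24.8
ee_pos: [0.4505, 0.2692, 0.2973]
tcp_rot: [-90.0, -0.0, 15.0]
wrist_force: [0.2, 0.1, 0.4]
opening: 0.0848
```

```bash
python3 - <<'E'
from h import *
o=get_obs(); w=camera("wrist"); t=camera("top"); print(o["time"],o["ee_pos"],o["tcp_rot"],o["wrist_force"])
def rep(n,p):
    r=cv2.minAreaRect(p[:,:2].astype(np.float32)); print(n,len(p),p.mean(0).round(4),np.median(p[:,2]).round(4),np.round(r[0],4),np.round(r[1],4),round(r[2],1))
for n,c in(("wrist",w),("top",t)):
    W=cloud(c); H,S,V=cv2.split(cv2.cvtColor(c["color"],cv2.COLOR_BGR2HSV)); d=np.hypot(W[...,0]-.518,W[...,1]-.286)
    for a,m in(("handle top",(W[...,2]>.163)&(W[...,2]<.18)&(d<.025)),("plate",(W[...,2]>.1)&(W[...,2]<.109)&(d<.075)&(H>50)&(H<95)&(S>70)),("collar",(W[...,2]>.1075)&(W[...,2]<.114)&(d<.03)&(S<60)),("plug",(H>95)&(H<130)&(S>100)&(W[...,2]<.04)&(np.hypot(W[...,0]-.479,W[...,1]+.334)<.05))):
        if m.sum()>8: rep(n+" "+a,W[m])
a=np.load("top0.npz")["color"]; df=cv2.absdiff(a,t["color"]).max(2); 
for n,(u,v) in dict(flange=(388,144),reducer=(263,147),carton=(345,225),cap=(297,228),ca=(400,189),cb=(387,211)).items(): print(n,df[v-18:v+18,u-18:u+18].mean().round(1),end=" ")
cv2.imwrite("pics/end.png",np.hstack([cv2.resize(t["color"][130:250,190:470],None,fx=2.8,fy=2.8,interpolation=cv2.INTER_CUBIC)]))
E
```

```text
24.8 [0.45049413 0.26923221 0.29730105] [-9.00014817e+01 -1.43696906e-03  1.49758794e+01] [0.20398795 0.07832278 0.3985457 ]
wrist handle top 453 [0.5181 0.2872 0.1696] 0.1701 [0.5194 0.2875] [0.0215 0.022 ] 15.1
wrist plate 3018 [0.5134 0.2804 0.1053] 0.1053 [0.5194 0.286 ] [0.0895 0.0886] 13.0
wrist collar 604 [0.5137 0.2859 0.1102] 0.1102 [0.5172 0.2866] [0.0418 0.0461] 18.3
top handle top 66 [0.517  0.288  0.1688] 0.1688 [0.5167 0.2888] [0.0219 0.0227] 14.6
top plate 563 [0.5233 0.2839 0.1042] 0.1042 [0.5167 0.2864] [0.0896 0.0909] 13.2
top collar 57 [0.5163 0.2812 0.1101] 0.1098 [0.5161 0.2848] [0.0434 0.0374] 0.3
top plug 238 [ 0.4757 -0.3309  0.0266] 0.0266 [ 0.4759 -0.3329] [0.0545 0.0567] 12.5
flange 5.4 reducer 5.4 carton 5.4 cap 5.4 ca 6.3 cb 6.0
```

View pics/end.png

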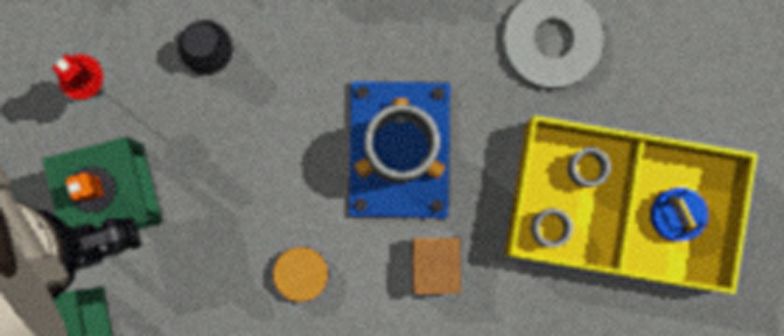

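The final view shows the plug upright in the empty compartment at (680,213), the pipe empty at (402,140), and the hook hanging in the small rack at (85,187). The other stock has not moved. I hand in.

```bash
python3 -c "
from workcell import job_done
print(job_done())"
```

```text
the job is handed in; nothing more can be done
None
```

The job is done and handed in at about 25 s of the 69 s allowed. I hooked the plug by its bail, drew it out of the pipe, set it in the empty compartment of the bin, unhooked it and hung the hook back in its rack.

**Drawing the plug:** the bail stood almost upright, leaning about 3 mm to the plug's -y side. I brought the hook in from that side, not from the side the description advises. With so small a lean I could see the bar sitting in the hook's throat before I lifted. The wrist force while drawing peaked at about 9.4 N, including the hook's own weight of about 1.6 N.

**Last checks:**
- **Plug:** it stands level at about (0.476, -0.333), within a few mm of the compartment's centre. Its top measured z = 0.028 right after it was unhooked, which is the seated height. The final top view read 0.0266, and that camera reads about 1 mm low.
- **Hook:** it is seated with the handle top at z = 0.170 and about 1.5 to 2.5 mm off the hole axis.
- **Stock and arm:** the other stock has not moved, and the arm is clear with no force on it.

The top and wrist cameras disagree by up to 3 mm in position, slightly more than the stated 2 mm calibration. No other check failed.

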